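# Open the mouse station with the release dowel

### The arm

A 6-joint arm with a two-finger parallel gripper is mounted at the origin on the work surface. World frame = base frame: x ahead of the robot, y to its left, z up, the work surface at z = 0. Lengths are in m, angles in rad, forces in N, time in s.
With the tool pointing down it reaches from about 0.3 to 0.775 m from the base axis. Payload 14.6 kg.
Tool frame: the origin (TCP) lies midway between the tips of the shut fingers; the grasp point (between the pads) lies 19 mm behind it; z points along the fingers, y is the line along which they close (so a half turn about z gives the same grasp; the last joint's range is limited). The gripper opens to 94 mm and grips with 3 to 60 N. Pads are 16 mm wide; open, the fingers measure 119 mm over their backs; the gripper's body (75 mm by 177 mm) begins 78 mm behind the grasp point.
Start: joints at [-1.184, 0.3, 1.521, -0, 1.321, -0.067], TCP at [0.241, -0.494, 0.205] pointing down, gripper open.
Joint ranges: [-3.03, 3.03], [-0.79, 2.21], [0.23, 2.52], [-1.04, 4.18], [0, 3.07], [-2.55, 2.55]. Speed limits (rad/s): [2.22, 2.22, 2.57, 3.14, 3.14, 3.14].

### API

Orientations are given as [roll, pitch, yaw] about the fixed x, y, z axes, in that order (R = Rz(yaw) Ry(pitch) Rx(roll)).
In Python, from station import telemetry, optics, ctrl gives the robot as it stands.
- The arm moves only by the tool carry_out, never from a script. Its argument "plan" is a list that holds one entry, the list of rows, each a list of 7 numbers: the shift along the tool's x, y, z in mm, then the turn, a rotation vector about the tool's x, y, z in rad, then the finger opening in mm, from 0 to 94. A call has 1 to 20 rows; each row shifts and turns the commanded pose from where the row before left it, along the tool's axes as they then stand; what a row does not reach is not made up. A row lasts 1/12 s, in which the tool goes at most 41.7 mm and 7.16 degrees, less where a joint would pass 70% of its speed; a pose out of reach is approached as far as the arm can. A call with a gripper value outside its range is refused whole. The fingers move at their own pace and stop on an object; "squeeze" is the grip in N (left out, the last holds). Time passes only in rows, so rows that do not move let the fingers close. It gives the time, the measured TCP pose, the force, the opening and the grip force at its end, in the units of the state.
- telemetry.get_obs(): the state, without advancing time (a new reading comes with each control period).
- optics.camera(name): name is "side" or "top"; returns a dict with "pixels" (400x640x3 uint8, red, green, blue), "intrinsics" (3x3 intrinsics, pixels), "origin" and "rotation" of the camera in the world. Camera axes: x right, y down, z forward; pixel columns grow to the right and rows downward; lengths in m; the calibration is good to about 2 mm. A picture is of the moment at which its call begins. There is no depth.
- ctrl.hand_in(): hands the job in; it is judged then, once.
The state is a dict: "time_s": time; "qpos": joint angles; "joint_vel": joint speeds; "tau": joint torques, N m; "ee_pos": TCP position; "eef_rot": TCP orientation; "force": force on the tool from outside, world axes, zero at the start; "moment": the same for the moment, N m; "grip_width": finger opening in m; "grip_force": force on a finger pad.
Only numpy, scipy, OpenCV 4.12 (cv2) and the standard library are available. Lean on these libraries where they do the work, as an engineer would, in place of code of your own. Each camera call takes 0.05 s, during which the arm holds its last target. There are 200 camera calls.

### The job

Take the wooden dowel out of the key block and push it straight in through the hole in the mouse station's sloping back, pressing in the spring catch behind it so that the lid springs right up. Then stand the dowel back in its hole in the key block and let go, leaving the lid open and everything else on the bench where it is.

Things in the scene. Friction and masses are not known exactly. Their poses are not given: they have to be found in the camera images.
- station: Mouse station fixed on the bench: wedge-shaped grey plastic box, black lid; 220 mm wide (y), 94 mm high. Origin on the bench under its middle line; z up. Its back faces -x (roughly the robot) and slopes at 30 degrees to the horizontal, up from x=-141, z=5 mm to x=-13, z=79 mm; then the flat lid, x=-12 to +130 mm, hinged along its far edge (x=130, z=91 mm).
- release_hole (a point): Mouth centre of the round hole (23 mm wide, yellow rim, guided 26 mm deep) in the sloping back, at x=-45.4, y=0, z=60.3 mm in the station's frame; axes as the station's. It runs inward square to the slope along (0.5, 0, -0.866), 30 degrees off vertical, so a dowel in it leans its top towards -x. 41 mm in from the mouth it meets the catch's yellow tail (22 x 28 mm).
- catch (a joint): Yellow spring rocker catch inside the station, rad: 0 at rest, grows as its tail is pushed in. The tail gives from about 4 N and lets the lid go at about 0.19 rad (tail 6 mm in, so dowel end 47 mm past the hole mouth, about 7 N); stop at 0.36 rad, 11 mm in, about 10 N. Springs back when the dowel is withdrawn.
- lid_edge (a point): Middle of the lid's free edge, next to the slope. The lid is a plate 142 mm from here to its hinge, 6 mm thick; the point's axes turn with it (shut: as the station's). Shut and held by the catch: 91 mm above the bench. Let go, the lid rises by its own spring in 1 to 2 s, away from the slope and clear of a dowel in the hole, and stays up, 100 degrees from shut, edge 230 mm above the bench.
- dowel: Round light-wood dowel, 15 mm diameter, 170 mm long, 14 to 28 g; origin at the centre of its lower end, z along it towards its upper end. It starts upright in the key block, its lower end 15 mm above the bench, its top 125 mm clear above the block.
- key_block: Brown wooden key block fixed on the bench, 100 (x) by 120 (y) by 60 mm high, origin at the centre of its underside. On top, 34 mm from its middle towards +x, a row of four steel pegs 25 mm high, with key rings and keys.
- bore_mouth (a point): Centre of the mouth of the dowel's hole in the top of the key block, at x=-20, y=0, z=60 mm in the block's frame; 21 mm diameter, 45 mm deep, upright, its edge eased by 2 mm.
- tumbler: Stainless tumbler, loose, 84 mm across the rim, 150 mm tall; origin under its centre. Bystander.
- ice_scraper: Red ice scraper with black grip lying flat, about 215 x 104 x 22 mm; origin on the bench under its middle, blade towards its +x. Bystander.
- trowel: Orange plastic hand trowel lying flat, about 290 x 66 x 24 mm; origin on the bench under the neck, blade towards its +x. Bystander.
- torch: Black torch lying along its x, 135 mm long, 44 mm head; origin on the bench under its middle. Bystander.
- boot_brush: Wooden boot brush, bristles down, 200 x 55 x 42 mm; origin on the bench under its middle. Bystander.
- bait_tub: White tub with green cap, 90 mm across, 110 mm tall; origin under its centre. Bystander.
There are look-alikes about, which are no part of the job. What is shaped like the key_block but blue or red is not meant.

How it is judged:
By the outcome, as a careful person would: the job done as asked, in the order asked, and still so for the second after the job is handed in, with the robot touching nothing.
It also fails if it takes over 53 s, if anything falls off the work surface, if the arm or the gripper's body presses on something with over 40 N, if the wrist force passes 120 N, or if a joint passes its speed limit or range.

## Working session

There is one attempt and no reset: what is moved stays moved. The work goes in short steps, Python scripts to look and compute and a tool call to move; the robot and the scene stay as the last step left them, time stands still between calls to the robot, and variables do not carry over. Pictures are saved under pics/ and viewed, at most 12 in all, crops included, and the job is handed in when it is done.

Besides the shell and the picture viewer there is one more tool, called after "Call:" as name(argument=value, ...), one argument or row to a line, values as JSON. carry_out: Moves the arm, as the interface text tells. Its arguments: {"type":"object","properties":{"plan":{"type":"array","items":{"type":"array","items":{"type":"array","items":{"type":"number"}}}},"squeeze":{"type":"number"}},"required":["plan"]}

```bash
mkdir -p pics; ls
python3 - <<'E'
from station import telemetry, optics
import cv2
for n in("side","top"):
    c=optics.camera(n); cv2.imwrite(f"pics/{n}0.png",c["pixels"][:,:,::-1]); print(n,c["intrinsics"].tolist(),c["origin"],c["rotation"].tolist())
print(telemetry.get_obs())
E
```

```text
pics
side [[461.61748754508733, 0.0, 315.826749119041], [0.0, 461.61748754508733, 191.37200973334268], [0.0, 0.0, 1.0]] [0.19017696 1.07815308 0.8635066 ] [-2.1936969720248456, 0.007511309217135276, -2.867823657006703]
top [[455.4469908257908, 0.0, 320.81888417566324], [0.0, 455.4469908257908, 205.0228419938289], [0.0, 0.0, 1.0]] [0.27235912 0.01295579 1.33417136] [-2.958099006675209, 0.01031013280447568, -1.598121098880013]
{'time_s': 0.1, 'qpos': array([-1.18358415e+00,  3.00401865e-01,  1.52150096e+00,  6.15259237e-06,
        1.32071446e+00, -6.66165386e-02]), 'joint_vel': array([ 0.001175  , -0.00298838, -0.00169484, -0.00083883,  0.00026161,
       -0.001978  ]), 'tau': array([ 1.22976227e-03, -5.32642579e+01, -3.53285122e+01,  7.09401886e-02,
        2.34904687e-02, -4.61451873e-05]), 'ee_pos': array([ 0.24102823, -0.49411545,  0.2049582 ]), 'eef_rot': array([-3.14057069e+00, -7.41534705e-05,  4.53827153e-01]), 'force': array([-0.28287438,  0.81829242, -0.61418944]), 'moment': array([0.01250336, 0.03966433, 0.00482588]), 'grip_force': 0.0, 'grip_width': 0.09405878009205033}
```

View pics/side0.png

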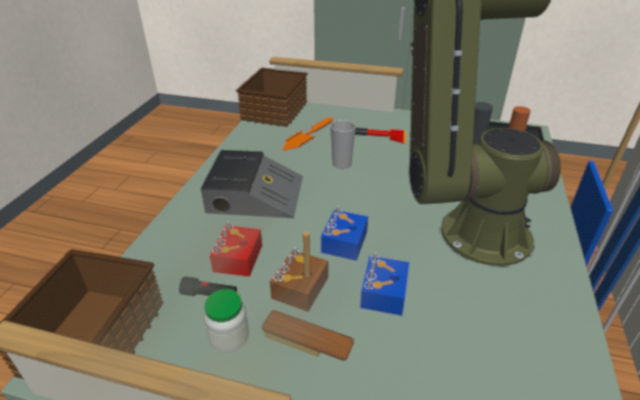

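View pics/top0.png

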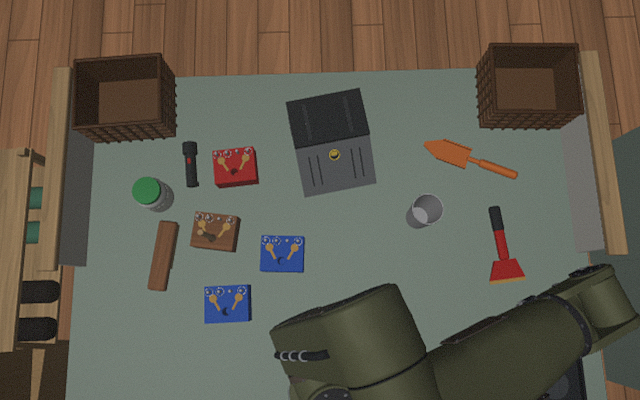

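The side view shows the brown key block with the dowel at about (302,275) and the station at (250,185) with its yellow-rimmed hole at (268,179). The top view shows the same block at (215,231) and the hole at (335,154).
Candidates for the key block in the top view: brown (215,231), red (235,167), blue (283,254) and blue (228,303). Only the brown one fits, by its colour and because it holds the dowel. I'll confirm that in an enlarged crop.

```bash
cat > h.py <<'E'
import numpy as np, cv2
from scipy.spatial.transform import Rotation as R
from station import telemetry, optics
class Cam:
    def __init__(s,n):
        c=optics.camera(n); s.img=c["pixels"][:,:,::-1].copy(); s.K=np.array(c["intrinsics"]); s.o=np.array(c["origin"])
        r=np.array(c["rotation"]); s.R=R.from_euler('xyz',r).as_matrix() if r.size==3 else r
    def ray(s,p):
        d=s.R@np.linalg.inv(s.K)@np.array([p[0],p[1],1.]); return d/np.linalg.norm(d)
    def plane(s,p,z):
        d=s.ray(p); return s.o+d*(z-s.o[2])/d[2]
    def proj(s,P):
        q=s.K@s.R.T@(np.asarray(P)-s.o); return q[:2]/q[2]
def tri(c1,p1,c2,p2):
    d1,d2=c1.ray(p1),c2.ray(p2); t=np.linalg.lstsq(np.c_[d1,-d2],c2.o-c1.o,rcond=None)[0]
    a,b=c1.o+t[0]*d1,c2.o+t[1]*d2; return (a+b)/2,np.linalg.norm(a-b)
E
python3 - <<'E'
from h import *
t,s=Cam("top"),Cam("side")
f=lambda im,x,y,w,h,k:cv2.resize(im[y:y+h,x:x+w],None,fx=k,fy=k,interpolation=cv2.INTER_CUBIC)
a=f(t.img,180,200,70,60,5);b=f(s.img,260,220,80,90,5)
c=f(t.img,280,80,100,120,5)
A=np.zeros((600,750,3),np.uint8);A[:300,:350]=a;A[:450,350:750]=b
cv2.imwrite("pics/block.png",A)
d=f(s.img,195,140,115,85,5)
B=np.zeros((600,800,3),np.uint8); B[:480,:400]=f(t.img,280,80,100,120,4);B[:340,400-0:400+400]=f(s.img,200,140,100,85,4)
cv2.imwrite("pics/st.png",B)
for n,c in(("top",t),("side",s)):
    hsv=cv2.cvtColor(c.img,cv2.COLOR_BGR2HSV)
    roi=(280,80,100,120) if n=="top" else (200,140,100,85)
    m=cv2.inRange(hsv,(18,90,60),(40,255,255)); z=np.zeros_like(m); x,y,w,h=roi; z[y:y+h,x:x+w]=m[y:y+h,x:x+w]
    for k in cv2.findContours(z,0,2)[0]:
        if len(k)>4: print(n,cv2.fitEllipse(k),cv2.contourArea(k))
E
```

```text
top ((334.20465087890625, 154.37576293945312), (10.508381843566895, 11.267852783203125), 46.94203567504883) 87.0
side ((267.46710205078125, 178.78480529785156), (6.110435485839844, 10.262808799743652), 113.80960083007812) 44.5
```

View pics/block.png

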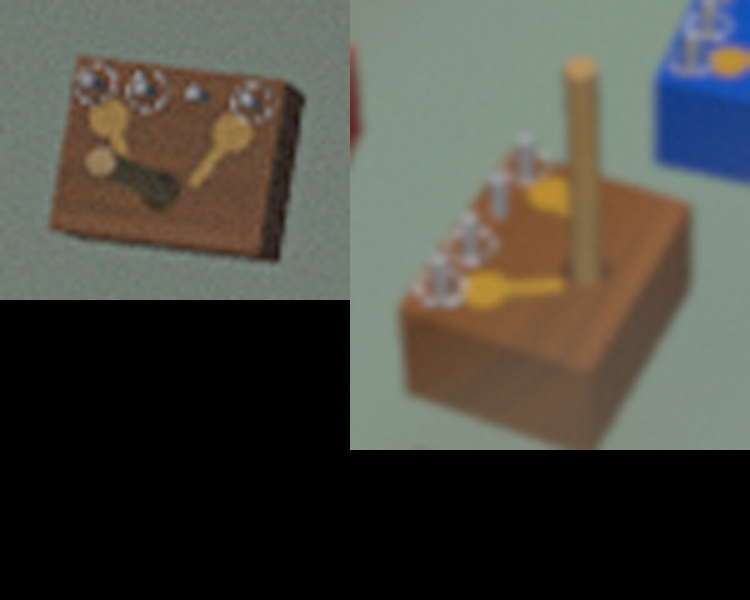

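View pics/st.png

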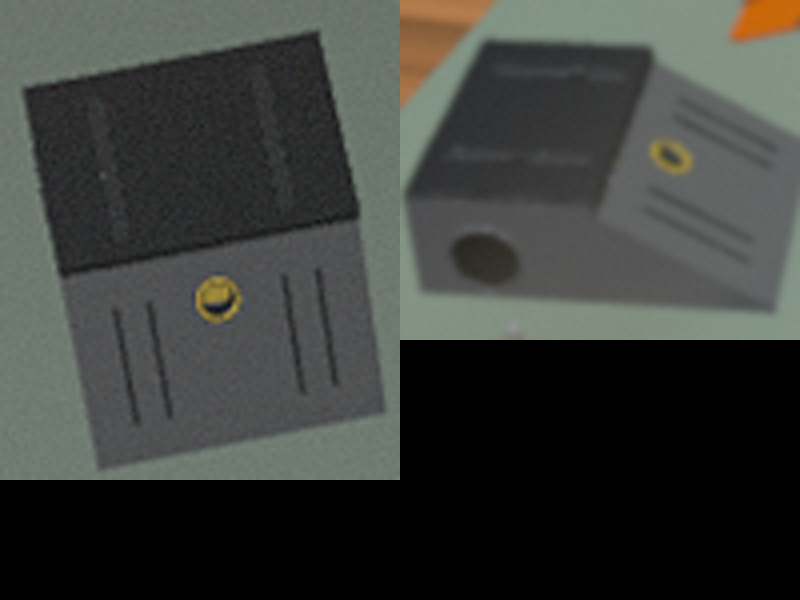

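The crops confirm it: in the brown block the dowel stands up from its bore, dowel top near (200,232) in the top view and (306,233) in the side view. The station hole is yellow-rimmed at top (334,154) and side (267,179), and the slope and lid edges are clear.

Run:
```python
from h import *
np.set_printoptions(precision=4,suppress=True)
t,s=Cam("top"),Cam("side")
print("hole tri",tri(t,(334.2,154.4),s,(267.5,178.8)), t.plane((334.2,154.4),.0603), s.plane((267.5,178.8),.0603))
T=lambda x,y:(280+(x-1.5)/4,80+(y-1.5)/4)
g=lambda p,z:t.plane(T(*p),z)
fl,fr=g((24,88),.094),g((320,32),.094); nl,nr=g((62,274),.094),g((358,218),.094); bl,br=g((98,470),.005),g((384,412),.005)
yaw=lambda a,b:np.arctan2(*( (b-a)[[0]]*-1, (b-a)[[1]]*1)) # a right,b left
for n,a,b in(("far",fr,fl),("near",nr,nl),("bot",br,bl)):
    d=(b-a)[:2]; print(n,a,b,np.linalg.norm(d),"yaw",np.arctan2(-d[0],d[1]))
for a,b in((nl,fl),(nr,fr),(bl,nl),(br,nr)):
    d=(b-a)[:2]; print(np.linalg.norm(d),np.arctan2(d[1],d[0]))
B=lambda x,y:(180+(x-2)/5,200+(y-2)/5); S=lambda x,y:(260+(x-352)/5,220+(y-2)/5)
print("dowel top",tri(t,B(100,161),s,S(582,68)), t.plane(B(100,161),.185), s.plane(S(582,68),.185))
c=[t.plane(B(*p),.06) for p in((78,57),(288,85),(262,258),(50,228))]
for i in range(4): print(c[i],np.linalg.norm(c[i]-c[i-1]))
m=sum(c)/4; ax=(c[0]+c[1]-c[2]-c[3])[:2]; ax/=np.linalg.norm(ax); print("ctr",m,"ax",ax,"bore",m[:2]-.02*ax)
print("bore from side", s.plane(S(588,277),.06), "proj top", t.proj([*(m[:2]-.02*ax),.06]))
print(t.proj([*(m[:2]-.02*ax),.185]), s.proj([*(m[:2]-.02*ax),.185]))
```

```text
hole tri (array([ 0.6596, -0.023 ,  0.0595]), np.float64(0.0038943216565942764)) [ 0.6574 -0.0233  0.0603] [ 0.6613 -0.0222  0.0603]
far [ 0.8463 -0.1028  0.094 ] [0.81   0.1129 0.094 ] 0.21874852334238792 yaw 0.16702222346372914
near [ 0.7041 -0.1237  0.094 ] [0.669  0.0878 0.094 ] 0.21444246840565265 yaw 0.16427506733093497
bot [ 0.5827 -0.1459  0.005 ] [0.5447 0.069  0.005 ] 0.2181645470705399 yaw 0.17489565486848813
0.1431648549508515 0.17631701788172977
0.1437785836636314 0.14632089303351048
0.12575907538916853 0.15050528300398675
0.12344601149789373 0.1803001997978296
dowel top (array([0.4271, 0.3298, 0.1845]), np.float64(0.0028056609493101706)) [0.4256 0.3293 0.185 ] [0.4283 0.3303 0.185 ]
[0.5023 0.3776 0.06  ] 0.09802157022236892
[0.4826 0.2577 0.06  ] 0.12144896236019727
[0.385  0.2717 0.06  ] 0.09865266824693816
[0.4052 0.3911 0.06  ] 0.12109544905317524
ctr [0.4438 0.3245 0.06  ] ax [ 0.9902 -0.1397] bore [0.424  0.3273]
bore from side [0.4259 0.337  0.06  ] proj top [212.3821 237.8923]
[200.3789 232.4158] [308.2474 232.6991]
```

Call:
carry_out(
  plan=[
    [[0, 0, -20, 0, 0, 0.096, 60], [0, 0, -20, 0, 0, 0.096, 60], [0, 0, -20, 0, 0, 0.096, 60], [14, -34, 0, 0, 0, 0, 60], [14, -34, 0, 0, 0, 0, 60], [14, -34, 0, 0, 0, 0, 60], [14, -34, 0, 0, 0, 0, 60], [14, -34, 0, 0, 0, 0, 60], [14, -34, 0, 0, 0, 0, 60], [14, -34, 0, 0, 0, 0, 60], [14, -34, 0, 0, 0, 0, 60], [14, -34, 0, 0, 0, 0, 60], [14, -34, 0, 0, 0, 0, 60], [14, -34, 0, 0, 0, 0, 60], [14, -34, 0, 0, 0, 0, 60], [14, -34, 0, 0, 0, 0, 60], [14, -34, 0, 0, 0, 0, 60], [14, -34, 0, 0, 0, 0, 60], [0, 0, 0, 0, 0, 0, 60], [0, 0, 0, 0, 0, 0, 60]],
  ],
  squeeze=40,
)

```text
time_s: 1.97
ee_pos: [0.364, 0.0447, 0.2653]
eef_rot: [-3.142, 0.0, 0.17]
force: [-0.2, -0.7, -0.6]
grip_width: 0.0599
grip_force: 0.0
```

```bash
cat > go.py <<'E'
# usage: go.py x y z roll pitch yaw -> remaining shift (tool mm) and rotvec (tool rad)
import sys; from h import *
o=telemetry.get_obs(); Rc=R.from_euler('xyz',o["eef_rot"]); a=list(map(float,sys.argv[1:]))
Rt=R.from_euler('xyz',a[3:])
np.set_printoptions(precision=4,suppress=True)
print("t",o["time_s"],"pos",o["ee_pos"],"rpy",o["eef_rot"],"q",o["qpos"],"F",o["force"],"w",o["grip_width"],"gf",o["grip_force"])
print("shift",1000*Rc.inv().apply(np.array(a[:3])-o["ee_pos"]),"rot",(Rc.inv()*Rt).as_rotvec())
E
python3 go.py .4268 .329 .265 3.1416 0 .166
```

```text
t 1.9667 pos [0.364  0.0447 0.2653] rpy [-3.1416  0.0004  0.1699] q [ 0.0222 -0.1715  1.8829 -0.      1.4306  1.4231] F [-0.215  -0.7444 -0.6415] w 0.0599442098366578 gf 0.0
shift [ 110.0054 -269.6095    0.3042] rot [-0.      0.0004  0.0039]
```

Call:
carry_out(
  plan=[
    [[12.2, -30, 0, 0, 0, 0.004, 60], [12.2, -30, 0, 0, 0, 0, 60], [12.2, -30, 0, 0, 0, 0, 60], [12.2, -30, 0, 0, 0, 0, 60], [12.2, -30, 0, 0, 0, 0, 60], [12.2, -30, 0, 0, 0, 0, 60], [12.2, -30, 0, 0, 0, 0, 60], [12.2, -30, 0, 0, 0, 0, 60], [12.2, -30, 0, 0, 0, 0, 60], [0, 0, 0, 0, 0, 0, 60], [0, 0, 0, 0, 0, 0, 60], [0, 0, 0, 0, 0, 0, 60]],
  ],
)

```text
time_s: 2.97
ee_pos: [0.4293, 0.326, 0.2653]
eef_rot: [3.141, 0.0, 0.16]
force: [0.2, -0.3, -0.2]
grip_width: 0.0598
grip_force: 0.0
```

```bash
python3 go.py .4268 .329 .136 3.1416 0 .166
```

```text
t 2.9667 pos [0.4293 0.326  0.2653] rpy [3.1412 0.0004 0.1604] q [ 0.5816  0.2364  1.4623 -0.0002  1.4434  1.992 ] F [ 0.169  -0.2584 -0.1811] w 0.05978215296474102 gf 0.0
shift [ -1.9712  -3.4253 129.3278] rot [ 0.0004  0.0004 -0.0056]
```

Call:
carry_out(
  plan=[
    [[-2, -3.4, 0, 0, 0, -0.005, 60], [0, 0, 26, 0, 0, 0, 60], [0, 0, 26, 0, 0, 0, 60], [0, 0, 26, 0, 0, 0, 60], [0, 0, 26, 0, 0, 0, 60], [0, 0, 25, 0, 0, 0, 60], [0, 0, 0, 0, 0, 0, 60], [0, 0, 0, 0, 0, 0, 60]],
  ],
)

```text
time_s: 3.63
ee_pos: [0.4262, 0.3297, 0.1368]
eef_rot: [3.141, 0.001, 0.166]
force: [0.5, 0.5, 0.5]
grip_width: 0.06
grip_force: 0.0
```

```bash
python3 go.py .4268 .329 .136 3.1416 0 .166
python3 - <<'E'
from h import *
t,s=Cam("top"),Cam("side")
A=np.zeros((600,800,3),np.uint8)
A[:600,:400]=cv2.resize(s.img[180:330,255:355],None,fx=4,fy=4); A[:400,400:]=cv2.resize(t.img[190:290,160:260],None,fx=4,fy=4)
cv2.imwrite("pics/g1.png",A)
E
```

```text
t 3.6333 pos [0.4262 0.3297 0.1368] rpy [3.1411 0.001  0.166 ] q [ 0.5905  0.3425  1.6319 -0.      1.1683  1.9953] F [0.4597 0.4717 0.4897] w 0.059973039704657595 gf 0.0
shift [0.4337 0.8288 0.7796] rot [ 0.0005  0.001  -0.    ]
```

View pics/g1.png

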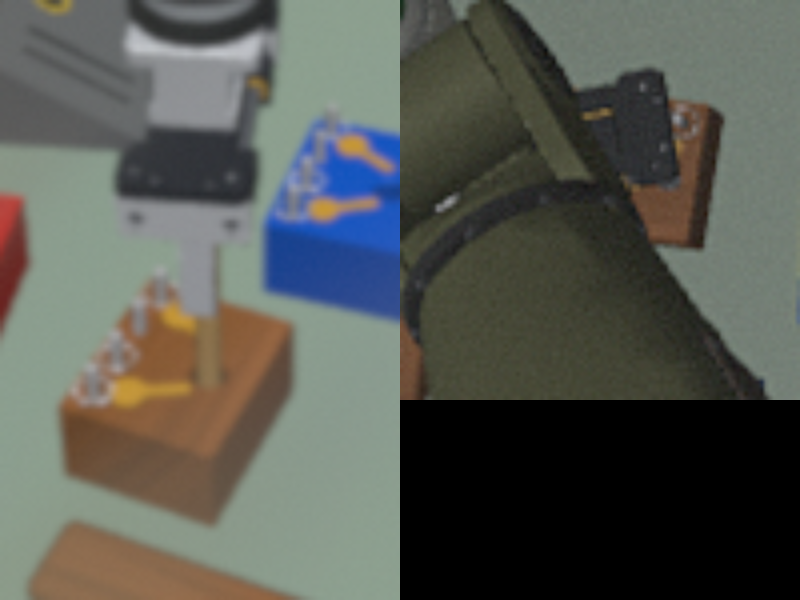

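The fingers straddle the dowel: in the side view the near fingertip is at about (305,257) and the dowel just below it at (307,262). A quick numeric check for centring along the tool's x axis:

Run:
```python
from h import *
s=Cam("side");o=telemetry.get_obs();Rc=R.from_euler('xyz',o["eef_rot"])
for d in(-30,-37,-45):print(d,s.proj(o["ee_pos"]+Rc.apply([0,d/1000,0])))
print("tcp",s.proj(o["ee_pos"]),s.proj(o["ee_pos"]-[0,0,.02]),s.proj(o["ee_pos"]-[0,0,.04]), s.proj(o["ee_pos"]+[.01,0,-.02]))
h=cv2.cvtColor(s.img,cv2.COLOR_BGR2HSV)
for y in(254,256,260,262,264,266,268,270):print(y,h[y,298:314].tolist())
```

```text
-30 [305.230052   257.88222478]
-37 [304.83556284 260.06676045]
-45 [304.37937899 262.59293854]
tcp [306.87302769 248.78403064] [307.03529472 255.15874348] [307.19406489 261.39608065] [302.91338173 254.37269716]
254 [[13, 83, 142], [13, 49, 141], [0, 7, 140], [115, 10, 148], [110, 10, 151], [113, 14, 151], [111, 12, 151], [110, 10, 150], [111, 12, 150], [114, 9, 142], [12, 10, 122], [21, 44, 117], [32, 35, 131], [45, 31, 146], [58, 26, 154], [60, 28, 156]]
256 [[18, 143, 177], [18, 114, 170], [16, 49, 157], [170, 5, 148], [105, 10, 149], [111, 12, 150], [107, 12, 150], [115, 10, 150], [109, 14, 151], [114, 9, 143], [9, 15, 121], [14, 77, 119], [14, 124, 130], [14, 117, 137], [14, 97, 137], [16, 82, 137]]
260 [[20, 179, 189], [20, 183, 192], [20, 179, 192], [20, 180, 193], [20, 175, 185], [20, 159, 165], [18, 131, 144], [18, 116, 136], [17, 109, 138], [17, 108, 139], [18, 109, 136], [16, 121, 131], [15, 140, 131], [14, 148, 134], [14, 154, 134], [14, 151, 135]]
262 [[17, 167, 147], [17, 165, 151], [17, 168, 155], [18, 172, 160], [19, 171, 166], [19, 159, 156], [18, 138, 139], [18, 121
[... 479 characters left out ...]
], [14, 141, 127], [17, 120, 125], [18, 114, 132], [18, 115, 138], [18, 114, 139], [18, 112, 134], [17, 117, 129], [15, 132, 129], [14, 145, 134], [13, 146, 136], [13, 143, 139]]
268 [[14, 153, 137], [13, 154, 137], [13, 155, 138], [14, 150, 139], [13, 148, 136], [15, 141, 130], [15, 123, 129], [18, 115, 135], [17, 115, 138], [17, 115, 138], [17, 108, 134], [16, 116, 128], [15, 132, 131], [14, 138, 135], [13, 145, 139], [13, 145, 139]]
270 [[13, 151, 137], [13, 150, 138], [13, 150, 138], [14, 155, 138], [13, 148, 136], [14, 138, 129], [16, 122, 127], [18, 115, 133], [18, 113, 138], [18, 112, 139], [18, 110, 134], [17, 112, 128], [15, 129, 130], [14, 139, 134], [13, 143, 136], [13, 141, 139]]
```

Centred to within about 1 mm. Closing, then lifting.

Call:
carry_out(
  plan=[
    [[0, 0, 0, 0, 0, 0, 10], [0, 0, 0, 0, 0, 0, 0], [0, 0, 0, 0, 0, 0, 0], [0, 0, 0, 0, 0, 0, 0], [0, 0, 0, 0, 0, 0, 0], [0, 0, 0, 0, 0, 0, 0], [0, 0, 0, 0, 0, 0, 0], [0, 0, -10, 0, 0, 0, 0], [0, 0, -20, 0, 0, 0, 0], [0, 0, -25, 0, 0, 0, 0], [0, 0, -25, 0, 0, 0, 0], [0, 0, -25, 0, 0, 0, 0], [0, 0, -25, 0, 0, 0, 0], [0, 0, 0, 0, 0, 0, 0], [0, 0, 0, 0, 0, 0, 0]],
  ],
  squeeze=40,
)

```text
time_s: 5.03
ee_pos: [0.4265, 0.3307, 0.268]
eef_rot: [-3.14, -0.002, 0.167]
force: [0.0, 0.2, -1.2]
grip_width: 0.0141
grip_force: 40.0
```

```bash
python3 - <<'E'
from h import *
np.set_printoptions(precision=4,suppress=True)
o=telemetry.get_obs();print(o)
s=Cam("side");p=o["ee_pos"]
e=[s.proj(p-[0,0,d]) for d in(.0,.05,.1,.121)];print(np.array(e))
h=cv2.cvtColor(s.img,cv2.COLOR_BGR2HSV)
x,y=map(int,e[1]);X,Y=map(int,e[3])
cv2.imwrite("pics/l1.png",cv2.resize(s.img[140:290,240:390],None,fx=4,fy=4,interpolation=cv2.INTER_CUBIC))
E
python3 go.py .6 .1 .30 3.1416 0 .166
```

```text
{'time_s': 5.0333, 'qpos': array([0.5917, 0.2345, 1.4584, 0.    , 1.4459, 1.9957]), 'joint_vel': array([-0.0012,  0.0304,  0.0468,  0.0005, -0.0199,  0.0023]), 'tau': array([  0.0337, -53.6869, -39.4783,  -0.0167,   0.2512,  -0.0001]), 'ee_pos': array([0.4265, 0.3307, 0.268 ]), 'eef_rot': array([-3.1404, -0.0025,  0.1668]), 'force': array([ 0.0174,  0.2036, -1.2464]), 'moment': array([0.0534, 0.0384, 0.0042]), 'grip_force': 39.99902129173279, 'grip_width': 0.014143093007982832}
[[305.9667 203.8926]
 [306.4217 222.0371]
 [306.8513 239.1659]
 [307.0247 246.0774]]
t 5.0833 pos [0.4262 0.3305 0.2666] rpy [-3.1414 -0.0002  0.1668] q [0.5917 0.2358 1.4602 0.     1.4454 1.9957] F [-0.7546  0.0103 -0.9025] w 0.01457356634780442 gf 39.9990838766098
shift [133.1628 256.144  -33.4234] rot [-0.0001 -0.0002  0.0008]
```

View pics/l1.png

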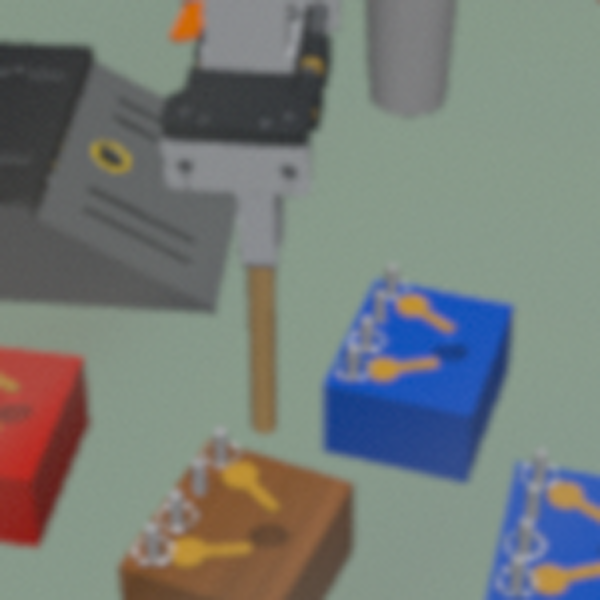

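The dowel is out and held straight, its end at side pixel (306,247). The empty bore shows at (307,274). Next, over to the station.

```bash
python3 go.py .5688 -.0378 .2666 3.14159 0 .166
```

```text
t 5.0833 pos [0.4262 0.3305 0.2666] rpy [-3.1414 -0.0002  0.1668] q [0.5917 0.2358 1.4602 0.     1.4454 1.9957] F [-0.7546  0.0103 -0.9025] w 0.01457356634780442 gf 39.9990838766098
shift [ 79.513  386.858   -0.0556] rot [-0.0002 -0.0002  0.0008]
```

Call:
carry_out(
  plan=[
    [[6.6, 32.2, 0, 0, 0, 0, 0], [6.6, 32.2, 0, 0, 0, 0, 0], [6.6, 32.2, 0, 0, 0, 0, 0], [6.6, 32.2, 0, 0, 0, 0, 0], [6.6, 32.2, 0, 0, 0, 0, 0], [6.6, 32.2, 0, 0, 0, 0, 0], [6.6, 32.2, 0, 0, 0, 0, 0], [6.6, 32.2, 0, 0, 0, 0, 0], [6.6, 32.2, 0, 0, 0, 0, 0], [6.6, 32.2, 0, 0, 0, 0, 0], [6.6, 32.2, 0, 0, 0, 0, 0], [6.6, 32.2, 0, 0, 0, 0, 0], [0, 0, 0, 0, 0.1047, 0, 0], [0, 0, 0, 0, 0.1047, 0, 0], [0, 0, 0, 0, 0.1047, 0, 0], [0, 0, 0, 0, 0.1047, 0, 0], [0, 0, 0, 0, 0.1047, 0, 0], [0, 0, 0, 0, 0, 0, 0], [0, 0, 0, 0, 0, 0, 0]],
  ],
)

```text
time_s: 6.67
ee_pos: [0.5676, -0.0375, 0.2656]
eef_rot: [-3.141, -0.52, 0.166]
force: [-0.0, -0.4, -0.1]
grip_width: 0.0144
grip_force: 40.0
```

```bash
python3 go.py .5836 -.0353 .1915 3.14159 -0.5236 .166
```

```text
t 6.6667 pos [ 0.5676 -0.0375  0.2656] rpy [-3.1408 -0.5201  0.1658] q [-0.2203  0.0286  1.7789  0.25    0.8622  1.0669] F [-0.0334 -0.4168 -0.084 ] w 0.014434390760003276 gf 39.998679757118225
shift [-22.8305   0.5395  72.3649] rot [-0.0007  0.0035 -0.0002]
```

Call:
carry_out(
  plan=[
    [[-5.7, 0.1, 18, 0, 0.003, 0, 0], [-5.7, 0.1, 18, 0, 0, 0, 0], [-5.7, 0.1, 18, 0, 0, 0, 0], [-5.7, 0.2, 18, 0, 0, 0, 0], [0, 0, 0, 0, 0, 0, 0], [0, 0, 0, 0, 0, 0, 0]],
  ],
)

```text
time_s: 7.17
ee_pos: [0.585, -0.0348, 0.1921]
eef_rot: [-3.14, -0.523, 0.167]
force: [-0.6, 0.2, 0.3]
grip_width: 0.0144
grip_force: 40.0
```

```bash
python3 go.py .5836 -.0353 .1915 3.14159 -0.5236 .166
python3 - <<'E'
from h import *
t,s=Cam("top"),Cam("side");o=telemetry.get_obs();Rc=R.from_euler('xyz',o["eef_rot"])
for l in(.03,.1215,.1515):P=o["ee_pos"]+Rc.apply([0,0,l]);print(l,t.proj(P),s.proj(P))
A=np.zeros((600,800,3),np.uint8)
A[:480,:400]=cv2.resize(s.img[130:210,240:307],(400,480),interpolation=cv2.INTER_CUBIC); A[:480,400:]=cv2.resize(t.img[120:200,300:367],(400,480),interpolation=cv2.INTER_CUBIC)
cv2.imwrite("pics/ins.png",A)
E
```

```text
t 7.1667 pos [ 0.585  -0.0348  0.1921] rpy [-3.1405 -0.5231  0.1671] q [-0.2072  0.1399  1.8378  0.2917  0.6927  1.0157] F [-0.6464  0.2323  0.2554] w 0.014439456719205518 gf 39.9986457824707
shift [-1.6143  0.2825 -0.1956] rot [-0.0017  0.0005  0.0009]
0.03 [339.14197889 163.20600289] [285.62941473 149.76764418]
0.1215 [335.08140614 155.44838956] [271.98104915 171.3622267 ]
0.1515 [333.86532256 153.1250951 ] [267.71509169 178.11186788]
```

View pics/ins.png

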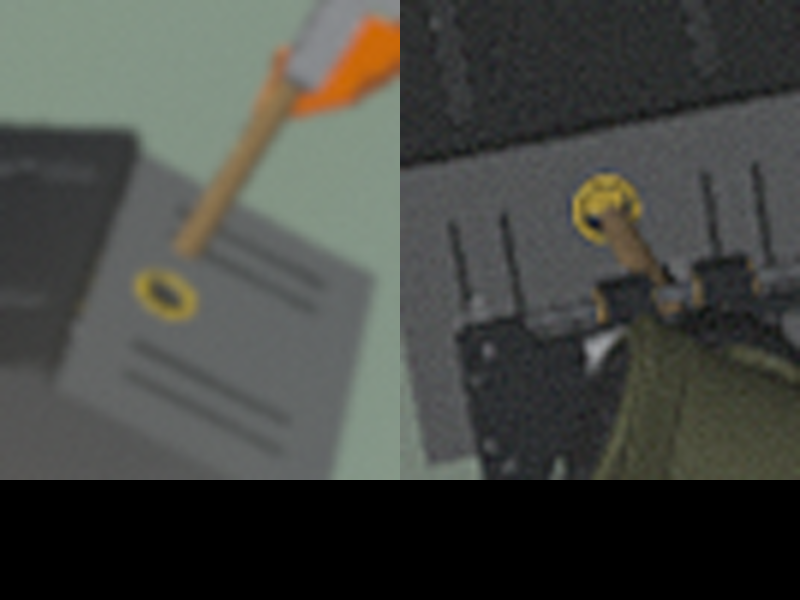

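The side view shows the dowel tip at about (271.5,171) with its axis running about 1.5 mm up-slope of the hole centre (267.5,178.8). The top view agrees, tip at (335,156) and hole at (334,154). I'll shift about -2 mm in tool x and go in.

Call:
carry_out(
  plan=[
    [[-2.1, 0.5, 0, 0, 0, 0, 0], [0, 0, 10, 0, 0, 0, 0], [0, 0, 10, 0, 0, 0, 0], [0, 0, 10, 0, 0, 0, 0], [0, 0, 10, 0, 0, 0, 0], [0, 0, 10, 0, 0, 0, 0], [0, 0, 10, 0, 0, 0, 0], [0, 0, 5, 0, 0, 0, 0], [0, 0, 0, 0, 0, 0, 0], [0, 0, 0, 0, 0, 0, 0]],
  ],
)

```text
time_s: 8.1
ee_pos: [0.6153, -0.0304, 0.1352]
eef_rot: [-3.141, -0.526, 0.167]
force: [-1.0, 0.6, -0.3]
grip_width: 0.0146
grip_force: 40.0
```

```bash
python3 go.py .6229 -.0288 .1220 3.14159 -0.5236 .166
```

```text
t 8.1 pos [ 0.6153 -0.0304  0.1352] rpy [-3.1414 -0.526   0.1668] q [-0.1854  0.2777  1.8188  0.3267  0.5707  0.9853] F [-1.0103  0.5513 -0.3171] w 0.014627076344295135 gf 39.99858856201172
shift [ 0.0881 -0.3063 15.2931] rot [-0.0006 -0.0024  0.0007]
```

Call:
carry_out(
  plan=[
    [[0, 0, 4, 0, 0, 0, 0], [0, 0, 4, 0, 0, 0, 0], [0, 0, 4, 0, 0, 0, 0], [0, 0, 4, 0, 0, 0, 0], [0, 0, 0, 0, 0, 0, 0], [0, 0, 0, 0, 0, 0, 0]],
  ],
)

```text
time_s: 8.6
ee_pos: [0.6241, -0.0293, 0.1234]
eef_rot: [3.141, -0.53, 0.167]
force: [-7.8, -0.6, 13.2]
grip_width: 0.0148
grip_force: 40.0
```

```bash
python3 go.py .6229 -.0288 .1220 3.14159 -0.5236 .166
python3 - <<'E'
from h import *
s=Cam("side")
cv2.imwrite("pics/push.png",cv2.resize(s.img[80:230,180:330],None,fx=3,fy=3))
E
```

```text
t 8.6 pos [ 0.6241 -0.0293  0.1234] rpy [ 3.1405 -0.5296  0.1672] q [-0.1799  0.3115  1.8074  0.3361  0.5444  0.9779] F [-7.7664 -0.6056 13.1604] w 0.014795228123592482 gf 40.005937814712524
shift [-1.6676 -0.7022  0.6002] rot [ 0.0005 -0.006   0.001 ]
```

View pics/push.png

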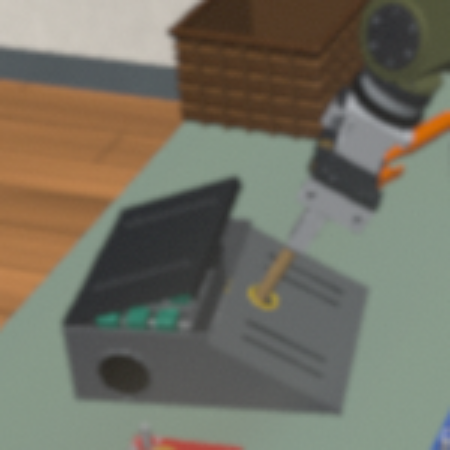

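The lid is rising: its free edge is at side pixel (260,140), with the dowel seated in the rim at (268,178). I'll hold briefly, then withdraw.

Call:
carry_out(
  plan=[
    [[0, 0, 0, 0, 0, 0, 0], [0, 0, 0, 0, 0, 0, 0], [0, 0, 0, 0, 0, 0, 0], [0, 0, 0, 0, 0, 0, 0], [0, 0, 0, 0, 0, 0, 0], [0, 0, 0, 0, 0, 0, 0], [0, 0, 0, 0, 0, 0, 0], [0, 0, 0, 0, 0, 0, 0], [0, 0, -10, 0, 0, 0, 0], [0, 0, -15, 0, 0, 0, 0], [0, 0, -15, 0, 0, 0, 0], [0, 0, -20, 0, 0, 0, 0], [0, 0, -20, 0, 0, 0, 0], [0, 0, -20, 0, 0, 0, 0], [0, 0, -20, 0, 0, 0, 0], [0, 0, -20, 0, 0, 0, 0], [0, 0, -10, 0, 0, 0, 0], [0, 0, 0, 0, 0, 0, 0], [0, 0, 0, 0, 0, 0, 0]],
  ],
)

```text
time_s: 10.23
ee_pos: [0.5491, -0.0417, 0.2511]
eef_rot: [3.141, -0.527, 0.167]
force: [0.1, -0.2, -0.4]
grip_width: 0.0145
grip_force: 40.0
```

```bash
python3 go.py .5486 -.0386 .26 3.14159 0 .166
python3 - <<'E'
from h import *
s=Cam("side");o=telemetry.get_obs();Rc=R.from_euler('xyz',o["eef_rot"])
for l in(.0,.03,.06,.09,.1215):print(l,s.proj(o["ee_pos"]+Rc.apply([0,0,l])))
cv2.imwrite("pics/wd.png",cv2.resize(s.img[60:220,180:340],None,fx=3.5,fy=3.5,interpolation=cv2.INTER_CUBIC))
E
```

```text
t 10.2333 pos [ 0.5491 -0.0417  0.2511] rpy [ 3.1414 -0.527   0.1667] q [-0.2409 -0.0037  1.8483  0.2745  0.8254  1.0249] F [ 0.1038 -0.2157 -0.3893] w 0.014544897551063399 gf 39.99904453754425
shift [ 4.5017 -3.1196 -7.6589] rot [-0.     -0.527   0.0006]
0.0 [302.422586   125.49459943]
0.03 [297.45647202 133.3424392 ]
0.06 [292.61219214 140.99774723]
0.09 [287.88531726 148.46752276]
0.1215 [283.04384432 156.11839505]
```

View pics/wd.png

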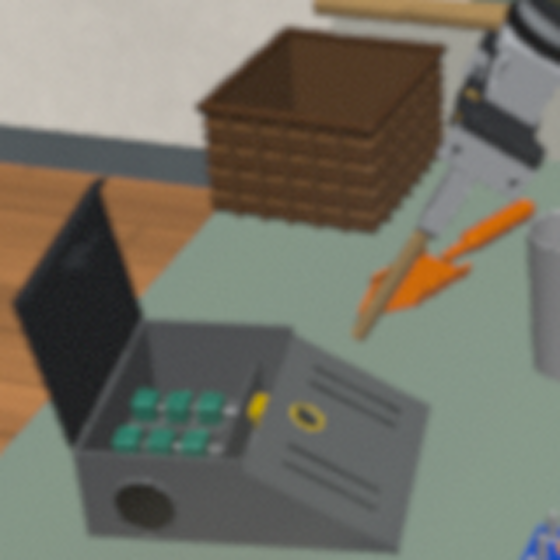

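The lid is fully up, its edge at side pixel (209,112). The dowel tip is at (283.4,155.7), which matches the prediction, so it hasn't slipped. Now back upright and over to the key block.

Call:
carry_out(
  plan=[
    [[0, 0, -3, 0, -0.1054, 0, 0], [0, 0, -3, 0, -0.1054, 0, 0], [0, 0, -3, 0, -0.1054, 0, 0], [0, 0, -3, 0, -0.1054, 0, 0], [0, 0, -3, 0, -0.1054, 0, 0], [0, 0, 0, 0, 0, 0, 0]],
  ],
)

```text
time_s: 10.78
ee_pos: [0.5456, -0.0419, 0.2634]
eef_rot: [-3.141, 0.009, 0.168]
force: [-1.5, 0.3, -1.3]
grip_width: 0.0146
grip_force: 40.0
```

```bash
python3 go.py .4262 .3297 .268 3.14159 0 .166
python3 - <<'E'
from h import *
s,t=Cam("side"),Cam("top")
for n,c,(cx,cy) in(("s",s,(307,274)),("t",t,(212,238))):
    g=cv2.GaussianBlur(cv2.cvtColor(c.img,cv2.COLOR_BGR2GRAY),(3,3),0); w=g[cy-7:cy+8,cx-9:cx+10]; 
    m=(w<np.median(w)*.75).astype(np.uint8); k,l,st,ce=cv2.connectedComponentsWithStats(m)
    for i in range(1,k):
        p=ce[i]+[cx-9,cy-7]; print(n,st[i],p,c.plane(p,.06))
E
```

```text
t 10.7833 pos [ 0.5456 -0.0419  0.2634] rpy [-3.1407  0.0089  0.1678] q [-0.1427  0.2612  1.4359 -0.0018  1.4532  1.2605] F [-1.4943  0.3178 -1.2684] w 0.014589965693807912 gf 39.99915361404419
shift [ -55.6423 -386.315    -3.7318] rot [-0.0009  0.0089  0.0018]
t [ 5  3  7  8 28] [210.53571429 237.10714286] [0.42632952 0.33256692 0.06      ]
```

Call:
carry_out(
  plan=[
    [[-4.6, -32.2, -0.3, 0, 0, 0, 0], [-4.6, -32.2, -0.3, 0, 0, 0, 0], [-4.6, -32.2, -0.3, 0, 0, 0, 0], [-4.6, -32.2, -0.3, 0, 0, 0, 0], [-4.6, -32.2, -0.3, 0, 0, 0, 0], [-4.6, -32.2, -0.3, 0, 0, 0, 0], [-4.6, -32.2, -0.3, 0, 0, 0, 0], [-4.6, -32.2, -0.3, 0, 0, 0, 0], [-4.6, -32.2, -0.3, 0, 0, 0, 0], [-4.6, -32.2, -0.3, 0, 0, 0, 0], [-4.6, -32.2, -0.3, 0, 0, 0, 0], [-4.6, -32.2, -0.3, 0, 0, 0, 0], [0, 0, 0, 0, 0, 0, 0], [0, 0, 0, 0, 0, 0, 0], [0, 0, 0, 0, 0, 0, 0], [0, 0, 0, 0, 0, 0, 0]],
  ],
)

```text
time_s: 12.22
ee_pos: [0.4261, 0.3285, 0.2689]
eef_rot: [-3.141, -0.0, 0.166]
force: [0.4, 0.2, 0.1]
grip_width: 0.0145
grip_force: 40.0
```

```bash
python3 go.py .4262 .3300 .20 3.14159 0 .166
```

```text
t 12.2167 pos [0.4261 0.3285 0.2689] rpy [-3.1411 -0.0001  0.1657] q [0.5884 0.2315 1.46   0.0004 1.4497 1.9935] F [0.4405 0.235  0.1357] w 0.014508652569823567 gf 39.99841332435608
shift [ 0.362  -1.4667 68.9506] rot [-0.0005 -0.0001 -0.0003]
```

Call:
carry_out(
  plan=[
    [[0.3, -1.5, 0, 0, 0, 0, 0], [0, 0, 25, 0, 0, 0, 0], [0, 0, 25, 0, 0, 0, 0], [0, 0, 20, 0, 0, 0, 0], [0, 0, 10, 0, 0, 0, 0], [0, 0, 8, 0, 0, 0, 0], [0, 0, 8, 0, 0, 0, 0], [0, 0, 8, 0, 0, 0, 0], [0, 0, 8, 0, 0, 0, 0], [0, 0, 0, 0, 0, 0, 0], [0, 0, 0, 0, 0, 0, 0]],
  ],
)

```text
time_s: 13.13
ee_pos: [0.4258, 0.331, 0.157]
eef_rot: [3.142, 0.001, 0.167]
force: [0.4, 0.3, -0.1]
grip_width: 0.0141
grip_force: 40.0
```

```bash
python3 go.py .4262 .3300 .137 3.14159 0 .166
python3 - <<'E'
from h import *
s=Cam("side"); print([s.proj([.4262,.33,z]) for z in(.06,.15)])
cv2.imwrite("pics/bk.png",cv2.resize(s.img[200:310,250:350],None,fx=4,fy=4,interpolation=cv2.INTER_CUBIC))
E
```

```text
t 13.1333 pos [0.4258 0.331  0.157 ] rpy [3.1415 0.0007 0.1668] q [0.5928 0.3211 1.61   0.0002 1.2111 1.9967] F [ 0.4135  0.2863 -0.1223] w 0.014074582473033342 gf 39.99840795993805
shift [ 0.2509  1.0451 20.0466] rot [0.0001 0.0007 0.0008]
[array([307.92572329, 272.90503537]), array([307.23554226, 244.9318755 ])]
```

View pics/bk.png

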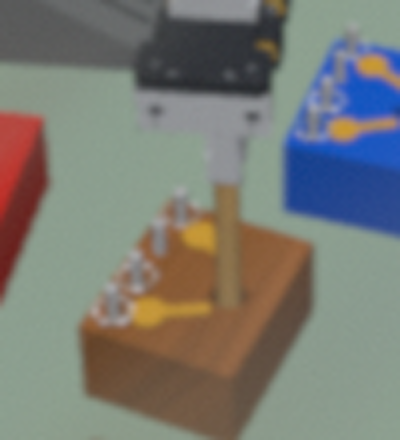

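The dowel is in the bore at side pixel (308,275) with no contact force. I'll lower it the last 20 mm, release and retreat straight up.

Call:
carry_out(
  plan=[
    [[0, 1, 6, 0, 0, 0, 0], [0, 0, 6, 0, 0, 0, 0], [0, 0, 5, 0, 0, 0, 0], [0, 0, 2, 0, 0, 0, 0], [0, 0, 0, 0, 0, 0, 0], [0, 0, 0, 0, 0, 0, 0], [0, 0, 0, 0, 0, 0, 30], [0, 0, 0, 0, 0, 0, 60], [0, 0, 0, 0, 0, 0, 60], [0, 0, 0, 0, 0, 0, 60], [0, 0, 0, 0, 0, 0, 60], [0, 0, -10, 0, 0, 0, 60], [0, 0, -25, 0, 0, 0, 60], [0, 0, -25, 0, 0, 0, 60], [0, 0, -30, 0, 0, 0, 60], [0, 0, -30, 0, 0, 0, 60], [0, 0, -30, 0, 0, 0, 60], [0, 0, 0, 0, 0, 0, 60], [0, 0, 0, 0, 0, 0, 60]],
  ],
)

```text
time_s: 14.77
ee_pos: [0.4263, 0.3302, 0.29]
eef_rot: [-3.14, -0.003, 0.167]
force: [-0.3, -0.5, -0.3]
grip_width: 0.0598
grip_force: 0.0
```

Run:
```python
from h import *
o=telemetry.get_obs();print(o["time_s"],o["ee_pos"],o["force"],o["grip_width"])
s=Cam("side"); print(s.proj([.4262,.33,.185]))
cv2.imwrite("pics/end.png",s.img)
```

```text
14.7667 [0.42626773 0.33018713 0.2900379 ] [-0.25977907 -0.451803   -0.28816412] 0.05976388325208301
[306.94818709 233.28531895]
```

View pics/end.png

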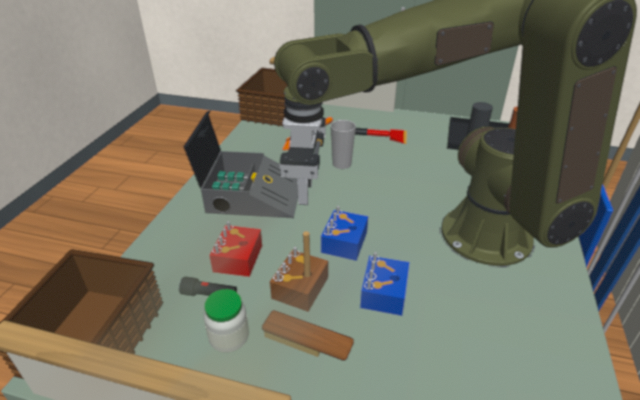

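The final view shows the dowel standing in the brown block with its top at (306,233), as at the start. The lid is open at (203,145), nothing else has moved, and the gripper is clear.

```bash
python3 -c "
from station import ctrl; print(ctrl.hand_in())"
```

```text
the job is handed in; nothing more can be done
None
```

The job is handed in: the dowel pressed the catch and the lid sprang fully open, and the dowel is back upright in the brown key block with the gripper clear and nothing else moved, at about 15 s of the 53 s allowed.

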